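# Pack the filter carton and shut the case by breaking its lid stay

## Robot

A 6-joint arm with a two-finger parallel gripper is mounted at the origin on a cart in front of the work surface, level with it; the furniture and walls round the work are solid. World frame = base frame: x ahead of the robot, y to its left, z up, the work surface at z = 0. Lengths are in mm, angles in rad, forces in N, time in s.
With the tool pointing down it reaches from about 350 to 875 mm from the base axis. Payload 4.2 kg.
Tool frame: the origin (TCP) lies midway between the tips of the shut fingers; the grasp point (between the pads) lies 19 mm behind it (arm.tcp_to_grasp is the distance from the TCP to the grasp point, in mm); z points along the fingers, y is the line along which they close (so a half turn about z gives the same grasp; the last joint's range is limited). The gripper opens to 85 mm and grips with 20 to 120 N. Pads are 22 mm wide; open, the fingers measure 114 mm over their backs; the gripper's body (76 mm by 85 mm) begins 54 mm behind the grasp point. The pads swing forward as they close: fully open they stand 13 mm farther back than shut.
Start: joints at [-0.958, 0.385, 0.008, 0, -1.194, -0.259], TCP at [216.555, -586.262, 231.312] pointing down, gripper open.
Joint ranges: [-3.14, 3.14], [-1.21, 2.06], [-1.07, 1.41], [-3.16, 2.05], [-2.99, -0.16], [-3.1, 3.1]. Speed limits (rad/s): [2.79, 2.79, 3.14, 3.14, 3.14, 3.14].

## Interface

Orientations are given as a unit quaternion [x, y, z, w].
In Python, from bench import arm gives the robot as it stands.
- The arm moves only by the tool arm_command, never from a script. Its argument "rows" is a list of rows, each a list of 2 entries, a list of its own where there are three numbers: the shift along the tool's x, y, z as a fraction of full scale, then the turn, a rotation vector about the tool's x, y, z as a fraction of full scale. In form: [[[x, y, z], [wx, wy, wz]], ...]. A call has 1 to 5 rows; each row is the pose to reach, as a shift and turn from the pose commanded when the call began, along the tool's axes at that moment, turning the shorter way round; what a row does not reach only later rows make up. Full scale, the value 1, is 0.25 m for a shift and 180 degrees for a turn. A row lasts 1/10 s, in which the tool goes at most 50 mm and 8.59 degrees, less where a joint would pass 70% of its speed; a pose out of reach is approached as far as the arm can. A call with a number of a shift or a turn outside -1 to 1 is refused whole. A call with a gripper value outside its range is refused whole. "grip" is the opening, from 0 (shut) to 1 (fully open), set as the call begins (left out, the last holds). The fingers move at their own pace and stop on an object; the grip force is fixed at half the most. Time passes only in rows, so rows that repeat a pose let the fingers close. It gives the time, the measured TCP pose, the force, the opening and the grip force at its end, in the units of the state.
- arm.read_state(): the state, without advancing time (a new reading comes with each control period).
- arm.get_image(name): name is "scene" or "side" or "wrist"; returns (picture, depth): 420x560x3 uint8, blue, green, red; 420x560 float32, mm along the optical axis (not along the pixel's ray), 0 where there is no reading.
- arm.camera_info(name): a dict with "fx", "fy", "cx", "cy" (pixels), "extrinsics" (4x4, takes a point from camera to world coordinates). Camera axes: x right, y down, z forward; pixel columns grow to the right and rows downward; lengths in mm; the calibration is good to about 2 mm. A picture is of the moment at which its call begins: read the wrist's pose just before it. camera_info takes no time and is no camera call; for the wrist camera it gives the pose at the moment of the call.
- arm.job_done(): hands the job in; it is judged then, once.
Trained networks look in the newest picture that a camera, given by its name, has taken for a name from the list of things; names that differ only in an ending like _2 or _b are one class to them, and where a whole thing is asked for, a point or a joint stands for the part that bears it (a point fixed in the world has none). Each returns a list of dicts, best first, with "score" (0 to 1); they miss things now and then, are a little off and sometimes report something else, mostly with a low value. They report only what shows in the picture. A call takes as long as a camera call. They do not tell look-alikes from the thing itself.
- arm.spot_in(camera, query): "position" ([column, row] in pixels, amid what is visible of it).
The state is a dict: "clock": time; "joints": joint angles; "joint_vel": joint speeds; "joint_efforts": joint torques, N m; "position": TCP position; "ee_rot": TCP orientation; "contact_force": force on the tool from outside, world axes, zero at the start; "wrist_torque": the same for the moment, N m; "gripper_width": finger opening in mm; "grasp_force": force on a finger pad.
Only numpy, scipy, OpenCV 4.12 (cv2) and the standard library are available. Lean on these libraries where they do the work, as an engineer would, in place of code of your own. Each camera call takes 0.05 s, during which the arm holds its last target. There are 200 camera calls.

## Task

Put the small blue filter carton flat into the raised tray of the grey storage case and let go of it. Then press down the red knob at the knee of the lid's folding stay so that the locked stay breaks while the lid is still up, and lower the lid gently until the case is fully shut, with the carton inside. Do not let the lid slam, and leave the other two cartons where they are.

Things in the scene. Friction and masses are not known exactly. Their poses are not given: they have to be found in the camera images.
- case: grey open case fixed to the table, 160 (x, depth) x 220 (y, width) x 100 mm high, walls 4 mm, rim at z = 100. Origin: centre of its underside; x points to its hinge side (away from the robot, yaw up to 0.2 either way), y to its left, z up. Inside left: a raised dark tray. Inside right (y -106 to -25): a deep well into which the stay folds; a fixed vial, 52 high, stands in it at x -58, y -41
- case_tray (a point): middle of the free front half of the raised tray, on its floor (case frame x -32, y 43, z 65 mm); axes as the case's. The tray spans x -76 to 76, y -20 to 106 mm, floor 35 mm below the rim, with a 9 mm kerb on its right; a fixed flat booklet 10 mm thick fills it from x = 12 to 72
- filter_box_center (a point): centre (half-way up) of the light blue filter carton with a darker blue base, 42 (x) x 50 (y) x 20 (z) mm, about 60 g, loose, lying flat on the table left or right of the case; its axes are the carton's own, z up
- coverslip_spot (a point): centre of the underside of the grey and white coverslip carton, 50 x 62 x 22 mm, loose; a bystander to leave alone
- bulb_spot (a point): centre of the underside of the yellowish bulb carton, 50 x 50 x 55 mm, loose; a bystander to leave alone
- lid_hinge (a point): middle of the hinge line at the case's far rim (case frame x 80, y 0, z 100 mm); the hinge line runs along the case's y
- lid_edge (a point): middle of the lid's free edge, on its outer face, 160 mm from the hinge line; the lid is a plate 160 x 220 x 10 mm (10 mm thick; its inner face passes through the hinge line), with a 60 mm wide, 10 mm long steel lip in the middle of the free edge
- case_lid (a joint): lid angle: 0 at the start, standing open 97 degrees up from shut (7 degrees past vertical, leaning away from the robot); grows as the lid is lowered; 1.693 is fully shut on the rim. Stiff hinge: the lid stays wherever it is left; a push of a few N at its free edge lowers it once the stay is broken
- stay_knee (a joint): knee of the folding stay (two flat steel links, 63 mm each from pin to pin, along the case's right side, from case wall to lid): 0 locked over-centre against its stop, 0.17 straight, larger broken and folded; about 1.53 when the lid is 70 degrees from shut (case_lid 0.47), 2.62 when shut. Near 0 pushing the lid cannot lower it
- knee_knob (a point): centre of the red knob at the knee, a cylinder of 18 mm diameter, 34 mm long, along the case's y; at the start 30 mm above the rim, 58 mm in front of the hinge line, 69 mm right of the case's middle. Pressed down with a few N it breaks the stay, swings down in an arc about stay_foot into the well, draws the lid down with it, and stays where it is left
- stay_foot (a point): centre of the arc that the knob follows: the lower link's pin, given at the knob's y (case frame x -25, y -69, z 88 mm); 63 mm from the knob's centre; axes as the case's. The lower link starts 42 degrees above level; level again, it has drawn the lid to about 65 degrees from shut
Things that resemble listed ones, but are neither listed nor needed, are in the scene too. Leave any orange or pink look-alike of the part that bears filter_box_center alone.

How it is judged (in metres and radians):
On the way, in this order (a step that is already met when the one before it is completed fails the run):
1. the filter carton lies flat in the raised tray, released (x of filter_box_center in the frame of case between -0.076 and 0.076 m and y of filter_box_center in the frame of case between -0.02 and 0.106 m and z of filter_box_center in the frame of case between 0.065 and 0.089 m and angle between filter_box_center's own z axis and vertical below 0.2 rad and contact force between filter_box and the fingers below 0.1 N), for 0.2 s.
2. the stay is broken at its knee (0.4 rad or more) while the lid is still up (more than about 30 degrees from shut) (value of joint stay_knee above 0.4 rad and value of joint case_lid below 1.15 rad), for 0.2 s.
At the end, for the whole second after the job is handed in: The lid is shut (lid angle above 1.645 rad, within 8 mm of the rim at its free edge) and at rest, and the filter carton lies flat (within 0.2 rad) in the raised tray of the case, its centre within the tray's walls; the other two cartons are within 30 mm of where they were (value of joint case_lid above 1.645 rad and velocity of joint case_lid below 0.05 rad/s and x of filter_box_center in the frame of case between -0.076 and 0.076 m and y of filter_box_center in the frame of case between -0.02 and 0.106 m and z of filter_box_center in the frame of case between 0.065 and 0.089 m and angle between filter_box_center's own z axis and vertical below 0.2 rad and not (distance of any of coverslip_spot, bulb_spot from where it was at the start of the episode above 0.03 m)); the robot touches nothing.
It fails at once if the lid is slammed (it closes faster than 4 rad/s, about 0.6 m/s at its edge) (velocity of joint case_lid above 4 rad/s).
It fails at once if the coverslip carton or the bulb carton is moved by more than 30 mm (distance of any of coverslip_spot, bulb_spot from where it was at the start of the episode above 0.03 m).
It also fails if it takes over 72 s, if anything falls off the work surface, if the arm or the gripper's body presses on something with over 40 N, if the wrist force passes 120 N, or if a joint passes its speed limit or range.

## Working session

There is one attempt and no reset: what is moved stays moved. The work goes in short steps, Python scripts to look and compute and a tool call to move; the robot and the scene stay as the last step left them, time stands still between calls to the robot, and variables do not carry over. Pictures are saved under pics/ and viewed, at most 10 in all, crops included, and the job is handed in when it is done.

Besides the shell and the picture viewer there is one more tool, called after "Request:" by a JSON object that holds its "op" and its "data". arm_command: Moves the arm, as the interface text tells. Shift numbers are shares of 0.25 m and turn numbers shares of 180 degrees, none past 1 either way. Its arguments: {"type":"object","properties":{"rows":{"type":"array","items":{"type":"array"}},"grip":{"type":"number"}},"required":["rows"]}

```bash
mkdir -p pics
cat > h.py <<'E'
import numpy as np,cv2
from scipy.spatial.transform import Rotation as R
from bench import arm
def cloud(name):
    ci=arm.camera_info(name); im,d=arm.get_image(name)
    v,u=np.mgrid[:420,:560]
    T=np.array(ci["extrinsics"])
    P=np.stack([(u-ci["cx"])/ci["fx"]*d,(v-ci["cy"])/ci["fy"]*d,d],-1)
    W=P@T[:3,:3].T+T[:3,3]; W[d==0]=np.nan
    return im,W
def to_tool(pw,q=None,p=None):
    "shift in tool units to reach world TCP pw"
    s=arm.read_state(); r=R.from_quat(s["ee_rot"])
    return r.inv().apply(np.array(pw)-s["position"])/250
E
python3 - <<'E'
from h import *
s=arm.read_state();print(s["clock"],s["position"],s["ee_rot"],s["gripper_width"])
print(R.from_quat(s["ee_rot"]).as_matrix().round(3))
ims=[]
for c in("scene","side"):
    im,W=cloud(c);np.save(c+".npy",W);cv2.imwrite(c+".png",im);ims.append(im)
    for q in("case","filter_box_center","coverslip_spot","bulb_spot","knee_knob","lid_edge","lid_hinge","stay_foot"):
        for r in arm.spot_in(c,q)[:4]:
            u,v=[int(round(x)) for x in r["position"]];print(c,q,round(r["score"],2),(u,v),W[v,u].round(0))
cv2.imwrite("pics/a.png",cv2.resize(np.vstack(ims),(560,840))[:, :] if 0 else cv2.resize(np.hstack(ims),(800,300)))
cv2.imwrite("pics/scene.png",ims[0]);cv2.imwrite("pics/side.png",ims[1])
E
```

```text
0.0 [ 216.33432565 -585.71959704  230.20916834] [-1.75861033e-01  9.84414368e-01  1.09011092e-03 -2.45011198e-04] 85.25430577288186
[[-0.938 -0.346 -0.001]
 [-0.346  0.938  0.002]
 [ 0.     0.002 -1.   ]]
scene case 0.91 (304, 221) [ 539. -144.   75.]
scene case 0.2 (356, 211) [ 430. -373.   43.]
scene filter_box_center 0.74 (296, 275) [440.  95.  20.]
scene filter_box_center 0.56 (263, 318) [420. 317.  20.]
scene filter_box_center 0.38 (278, 290) [445. 195.  26.]
scene filter_box_center 0.25 (307, 220) [ 537. -164.   70.]
scene coverslip_spot 0.84 (280, 289) [442. 189.  27.]
scene bulb_spot 0.75 (263, 316) [423. 311.  22.]
scene bulb_spot 0.52 (357, 210) [ 423. -364.   53.]
scene knee_knob 0.71 (328, 202) [ 596. -474.   -0.]
scene lid_edge 0.56 (290, 192) [ 586. -123.  187.]
scene lid_hinge 0.82 (303, 216) [ 570. -195.   64.]
scene stay_foot 0.86 (303, 222) [ 539. -136.   74.]
side filter_box_center 0.92 (283, 290) [447.  89.  19.]
side filter_box_center 0.55 (224, 355) [433. 307.  21.]
side coverslip_spot 0.94 (256, 319) [442. 192.  20.]
side bulb_spot 0.85 (398, 180) [ 437. -371.   55.]
side knee_knob 0.57 (352, 185) [ 502. -227.  121.]
side knee_knob 0.39 (224, 356) [431. 309.  21.]
side lid_edge 0.97 (307, 169) [ 589. -135.  204.]
side lid_edge 0.29 (254, 316) [451. 190.  19.]
side lid_hinge 0.7 (323, 203) [ 536. -156.   65.]
side stay_foot 0.86 (320, 203) [ 540. -147.   70.]
```

View pics/scene.png

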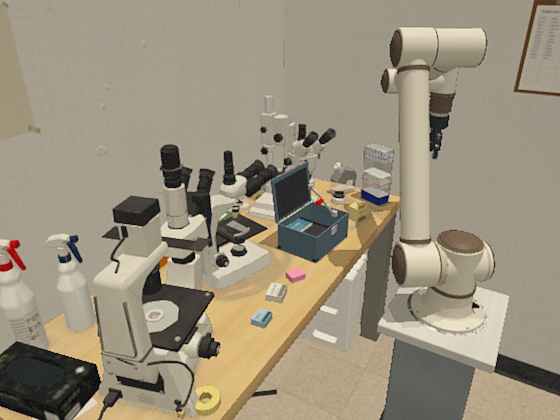

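View pics/side.png

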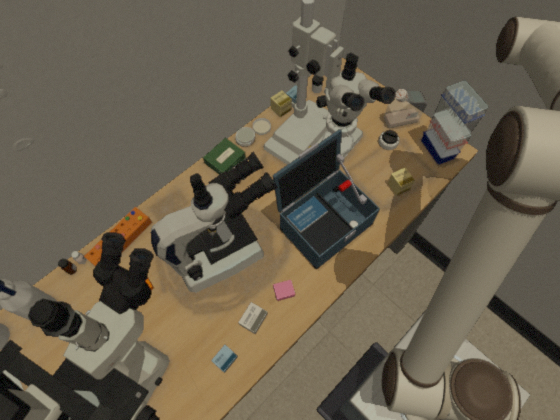

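The blue carton is at side (224,356) / scene (262,318). The pink look-alike is at side (284,290) / scene (295,275). The coverslip carton is at side (253,318) and the bulb carton at side (401,180). The light blue box with the dark base fits the description. I'll confirm it in a crop and measure it together with the case.

Run:
```python
from h import *
im=cv2.imread("side.png");W=np.load("side.npy")
a=cv2.resize(im[330:380,200:250],(400,400),interpolation=cv2.INTER_CUBIC)
b=cv2.resize(im[130:270,260:400],(400,400),interpolation=cv2.INTER_CUBIC)
cv2.imwrite("pics/crop.png",np.hstack([a,b]))
hsv=cv2.cvtColor(im,cv2.COLOR_BGR2HSV)
for c in("side","scene"):
    im=cv2.imread(c+".png");W=np.load(c+".npy");hsv=cv2.cvtColor(im,cv2.COLOR_BGR2HSV)
    m=(abs(W[...,0]-430)<50)&(abs(W[...,1]-312)<55)&(W[...,2]>14)&(W[...,2]<30)
    P=W[m][:,:2].astype(np.float32);print(c,m.sum(),cv2.minAreaRect(P),np.median(W[m][:,2]))
    m=(W[...,2]>92)&(W[...,2]<106)&(abs(W[...,0]-540)<140)&(abs(W[...,1]+150)<150)
    P=W[m][:,:2].astype(np.float32);print("rim",m.sum(),cv2.minAreaRect(P))
    m=(W[...,2]>120)&(W[...,2]<255)&(abs(W[...,0]-590)<80)&(abs(W[...,1]+150)<140)&(hsv[...,2]<120)
    P=W[m];o=np.median(P,0)
    for _ in range(5):
        n=np.linalg.svd(P-P.mean(0))[2][2] if len(P)<4000 else None
        r=abs((P-P.mean(0))@n);P=P[r<max(4,np.percentile(r,85))]
    print("lid",len(P),P.mean(0),n,P.min(0),P.max(0))
    m=(hsv[...,1]>180)&((hsv[...,0]<6)|(hsv[...,0]>174))&(W[...,2]>90)&(abs(W[...,1]+180)<150)&(abs(W[...,0]-540)<150)
    P=W[m];print("red",len(P),P.mean(0) if len(P) else 0,P.min(0) if len(P) else 0,P.max(0) if len(P) else 0)
```

```text
side 379 ((429.1644287109375, 310.8608093261719), (43.354732513427734, 49.825313568115234), 5.790555477142334) 19.663201661362336
rim 639 ((498.75140380859375, -137.42807006835938), (222.30450439453125, 166.0466766357422), 84.51251220703125)
lid 1934 [ 588.50598815 -132.81199921  196.62597044] [ 0.98578135 -0.09600828 -0.13790411] [ 569.85286113 -253.13121728  120.01135243] [608.07628831 -35.76079376 254.95927101]
red 82 [ 514.10083938 -203.118031    137.41875626] [ 504.01293338 -284.49646723  121.7439886 ] [620.13700624 -48.62343255 315.17208648]
scene 223 ((427.0169982910156, 311.3512268066406), (43.58819580078125, 53.2178840637207), 6.295600414276123) 20.837961086434802
rim 454 ((497.78265380859375, -136.99024963378906), (228.13290405273438, 171.5618133544922), 84.0472640991211)
lid 1226 [ 585.52828751 -132.64207194  189.66672014] [-0.98657453  0.09644101  0.13179462] [ 565.56478262 -253.81975132  120.08016582] [605.80491486 -31.57958798 254.98785921]
red 30 [ 509.75050649 -201.68932903  135.80549932] [ 501.87381116 -233.78856808  127.26977554] [ 517.65698684 -188.51356026  140.41467048]
```

View pics/crop.png

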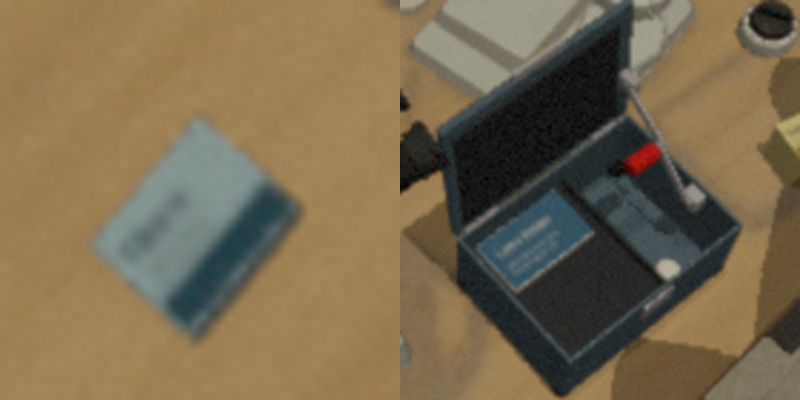

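The crop confirms it: light blue carton with a dark blue base at side (224,355), measuring 43×50 with its top at 20 mm. Case: centre ≈ (498,-137), yaw ≈ -0.096. The red knob was measured at (512,-203,137) and predicted at (513,-208,130), which agrees.

Request:
{"op": "arm_command", "data": {"rows": [[[-0.1, 0.12, -0.12], [0, 0, 0.02]], [[-0.25, 0.3, -0.3], [0, 0, 0.04]], [[-0.4, 0.48, -0.4], [0, 0, 0.06]], [[-0.6, 0.7, -0.4], [0, 0, 0.08]], [[-0.64, 0.77, -0.4], [0, 0, 0.08]]], "grip": 1}}

```text
clock: 1.4
position: [291.8, -375.6, 329.2]
ee_rot: [-0.05, 0.999, -0.001, 0.001]
contact_force: [0.8, -0.0, 0.4]
gripper_width: 85.2
grasp_force: 0.0
```

Run:
```python
from h import *
W=np.vstack([np.load(c+".npy").reshape(-1,3) for c in("side","scene")])
W=W[~np.isnan(W[:,0])]
for y in range(-450,420,50):
    m=(abs(W[:,1]-y-25)<25)&(W[:,2]>120)&(W[:,2]<500)&(W[:,0]>330)&(W[:,0]<900)
    P=W[m]
    print(y,len(P),(np.percentile(P[:,0],1).round(),P[:,2].max().round()) if len(P)>5 else"")
s=arm.read_state();print(s["position"],R.from_quat(s["ee_rot"]).as_matrix().round(3))
for p in((380,-100,330),(410,150,330),(429,311,150)):print(p,to_tool(p).round(3))
```

```text
-450 79 (np.float64(365.0), np.float64(499.0))
-400 2810 (np.float64(533.0), np.float64(450.0))
-350 4932 (np.float64(538.0), np.float64(450.0))
-300 811 (np.float64(565.0), np.float64(364.0))
-250 1030 (np.float64(502.0), np.float64(261.0))
-200 963 (np.float64(507.0), np.float64(270.0))
-150 946 (np.float64(577.0), np.float64(270.0))
-100 984 (np.float64(580.0), np.float64(261.0))
-50 725 (np.float64(565.0), np.float64(330.0))
0 1191 (np.float64(567.0), np.float64(328.0))
50 2001 (np.float64(564.0), np.float64(314.0))
100 2944 (np.float64(573.0), np.float64(403.0))
150 2182 (np.float64(583.0), np.float64(327.0))
200 1579 (np.float64(635.0), np.float64(279.0))
250 623 (np.float64(568.0), np.float64(414.0))
300 2117 (np.float64(550.0), np.float64(426.0))
350 2527 (np.float64(524.0), np.float64(397.0))
400 3585 (np.float64(514.0), np.float64(500.0))
[ 291.76876938 -375.56040086  329.187973  ] [[-0.995 -0.1    0.002]
 [-0.1    0.995 -0.001]
 [-0.002 -0.002 -1.   ]]
(380, -100, 330) [-0.462  1.061 -0.004]
(410, 150, 330) [-0.682  2.044 -0.005]
(429, 311, 150) [-0.821  2.678  0.714]
```

Request:
{"op": "arm_command", "data": {"rows": [[[-0.1, 0.2, 0], [0, 0, 0]], [[-0.2, 0.4, 0], [0, 0, 0]], [[-0.3, 0.6, 0], [0, 0, 0]], [[-0.4, 0.78, 0], [0, 0, 0]], [[-0.46, 0.96, 0], [0, 0, 0]]]}}

```text
clock: 1.9
position: [377.1, -140.3, 328.4]
ee_rot: [-0.051, 0.999, -0.0, 0.001]
contact_force: [1.3, -0.2, 0.6]
gripper_width: 85.1
grasp_force: 0.0
```

Request:
{"op": "arm_command", "data": {"rows": [[[0, 0.2, 0], [0, 0, 0]], [[-0.05, 0.4, 0], [0, 0, 0]], [[-0.1, 0.6, 0], [0, 0, 0]], [[-0.15, 0.8, 0], [0, 0, 0]], [[-0.2, 0.99, 0], [0, 0, 0]]]}}

```text
clock: 2.4
position: [400.1, 107.5, 328.7]
ee_rot: [-0.052, 0.999, 0.0, 0.001]
contact_force: [1.7, 0.4, 0.4]
gripper_width: 85.5
grasp_force: 0.0
```

Request:
{"op": "arm_command", "data": {"rows": [[[-0.05, 0.18, 0.05], [0, 0, 0]], [[-0.08, 0.35, 0.15], [0, 0, 0]], [[-0.12, 0.5, 0.3], [0, 0, 0]], [[-0.12, 0.6, 0.45], [0, 0, 0]], [[-0.12, 0.6, 0.45], [0, 0, 0]]]}}

```text
clock: 2.9
position: [412.4, 258.2, 209.8]
ee_rot: [-0.052, 0.999, -0.004, -0.004]
contact_force: [-0.4, -1.1, -0.5]
gripper_width: 85.2
grasp_force: 0.0
```

Run:
```python
from h import *
s=arm.read_state();print(s["clock"],s["position"],R.from_quat(s["ee_rot"]).as_matrix().round(3))
im,W=cloud("wrist");cv2.imwrite("pics/w1.png",im)
r=arm.spot_in("wrist","filter_box_center");print(r)
m=(abs(W[...,0]-430)<50)&(abs(W[...,1]-312)<55)&(W[...,2]>13)&(W[...,2]<27)
P=W[m].astype(np.float32)
rc=cv2.minAreaRect(P[:,:2]);print(len(P),rc,np.median(P[:,2]))
print(to_tool((*rc[0],150)).round(3))
```

```text
2.9 [412.361252   258.15048504 209.82611522] [[-0.994 -0.105 -0.008]
 [-0.104  0.995 -0.007]
 [ 0.009 -0.007 -1.   ]]
[{'position': [322.8, 209.6], 'score': 0.81}, {'position': [132.2, 205.6], 'score': 0.62}]Traceback (most recent call last):
  File "<stdin>", line 7, in <module>
cv2.error: OpenCV(4.12.0) /io/opencv/modules/imgproc/src/convhull.cpp:143: error: (-215:Assertion failed) total >= 0 && (depth == CV_32F || depth == CV_32S) in function 'convexHull'
```

View pics/w1.png

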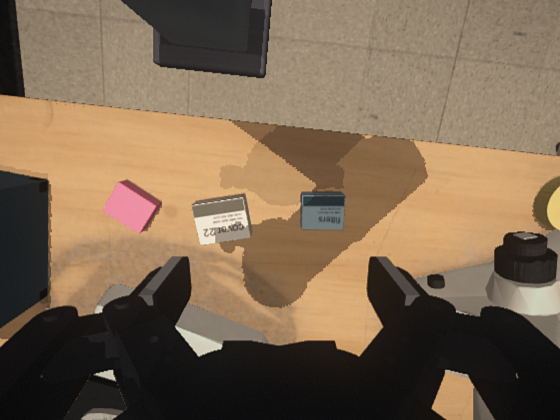

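The wrist view shows the blue carton at (323,210), the coverslip carton at (221,218) and the pink look-alike at (132,206). The arm has settled, so I'll measure again.

Run:
```python
from h import *
im,W=cloud("wrist")
print(W[210,323],W[218,221],np.isnan(W[...,0]).mean(),W[300,300])
s=arm.read_state();print(s["position"],R.from_quat(s["ee_rot"]).as_matrix().round(3))
c=W[210,323]
m=(np.hypot(W[...,0]-c[0],W[...,1]-c[1])<45)&(W[...,2]>11)&(W[...,2]<30)
P=W[m].astype(np.float32)
rc=cv2.minAreaRect(P[:,:2]);print(len(P),rc,np.median(P[:,2]),P[:,:2].mean(0))
```

```text
[432.8519547  311.63980981  20.53649941] [454.6723544  192.6472228   22.59138208] 0.0067602040816326535 [5.66892288e+02 3.02252435e+02 1.68425589e-01]
[415.49698498 257.83462465 216.38428124] [[-0.995 -0.103  0.001]
 [-0.103  0.995  0.   ]
 [-0.001  0.    -1.   ]]Traceback (most recent call last):
  File "<stdin>", line 8, in <module>
cv2.error: OpenCV(4.12.0) /io/opencv/modules/imgproc/src/convhull.cpp:143: error: (-215:Assertion failed) total >= 0 && (depth == CV_32F || depth == CV_32S) in function 'convexHull'
```

Run:
```python
from h import *
im,W=cloud("wrist")
c=W[210,323]
m=(np.hypot(W[...,0]-c[0],W[...,1]-c[1])<45)&(W[...,2]>14)&(W[...,2]<30)
P=W[m][:,:2].astype(np.float32)
rc=cv2.minAreaRect(P);print(len(P),rc,P.mean(0))
print(to_tool((*rc[0],100)).round(3))
```

```text
1477 ((429.31231689453125, 309.6197509765625), (41.74369430541992, 50.02075958251953), 6.278924942016602) [428.61438 309.16803]
[-0.074  0.2    0.469]
```

Request:
{"op": "arm_command", "data": {"rows": [[[-0.05, 0.13, 0.1], [0, 0, 0]], [[-0.074, 0.2, 0.25], [0, 0, 0]], [[-0.074, 0.2, 0.42], [0, 0, 0]], [[-0.074, 0.2, 0.55], [0, 0, 0]], [[-0.074, 0.2, 0.65], [0, 0, 0]]]}}

```text
clock: 3.6
position: [429.0, 309.0, 53.0]
ee_rot: [-0.051, 0.999, 0.001, 0.001]
contact_force: [0.4, -0.0, -0.0]
gripper_width: 85.4
grasp_force: 0.0
```

Run:
```python
from h import *
arm.get_image("side")
s=arm.read_state();print(s["position"],s["contact_force"]);print(to_tool((429.3,309.8,3)).round(3))
```

```text
[427.33295439 307.07793601  49.5687193 ] [-0.26271478 -0.46078605 -3.66897547]
[-0.01   0.011  0.186]
```

Request:
{"op": "arm_command", "data": {"rows": [[[0, 0, 0.06], [0, 0, 0]], [[0, 0, 0.12], [0, 0, 0]], [[0, 0, 0.17], [0, 0, 0]], [[0, 0, 0.17], [0, 0, 0]], [[0, 0, 0.17], [0, 0, 0]]]}}

```text
clock: 4.15
position: [429.0, 309.7, 11.6]
ee_rot: [-0.051, 0.999, 0.001, 0.001]
contact_force: [0.5, 0.4, -0.9]
gripper_width: 85.2
grasp_force: 0.0
```

Request:
{"op": "arm_command", "data": {"rows": [[[0, 0, 0.02], [0, 0, 0]], [[0, 0, 0.036], [0, 0, 0]], [[0, 0, 0.036], [0, 0, 0]], [[0, 0, 0.036], [0, 0, 0]]]}}

```text
clock: 4.55
position: [428.3, 309.3, 1.5]
ee_rot: [-0.051, 0.999, -0.0, -0.0]
contact_force: [-0.1, -0.3, -0.1]
gripper_width: 85.3
grasp_force: 0.0
```

Request:
{"op": "arm_command", "data": {"rows": [[[0, 0, 0], [0, 0, 0]], [[0, 0, 0], [0, 0, 0]], [[0, 0, 0], [0, 0, 0]], [[0, 0, 0], [0, 0, 0]], [[0, 0, 0], [0, 0, 0]]], "grip": 0.45}}

```text
clock: 5.05
position: [428.6, 309.7, 2.0]
ee_rot: [-0.051, 0.999, 0.0, 0.0]
contact_force: [-0.4, 0.5, 4.3]
gripper_width: 48.6
grasp_force: 63.6
```

Request:
{"op": "arm_command", "data": {"rows": [[[0, 0, 0], [0, 0, 0]], [[0, 0, 0], [0, 0, 0]], [[0, 0, 0], [0, 0, 0]], [[0, 0, 0], [0, 0, 0]], [[0, 0, 0], [0, 0, 0]]]}}

```text
clock: 5.55
position: [428.6, 309.7, 2.0]
ee_rot: [-0.051, 0.999, 0.0, 0.0]
contact_force: [-1.4, 0.6, 5.5]
gripper_width: 48.3
grasp_force: 63.8
```

Request:
{"op": "arm_command", "data": {"rows": [[[0, 0, -0.1], [0, 0, 0]], [[0, 0, -0.25], [0, 0, 0]], [[0, 0, -0.45], [0, 0, 0]], [[0, 0, -0.65], [0, 0, 0]], [[0, 0, -0.8], [0, 0, 0]]]}}

```text
clock: 6.05
position: [428.4, 309.4, 204.2]
ee_rot: [-0.051, 0.999, 0.001, 0.001]
contact_force: [0.7, 2.1, -1.4]
gripper_width: 48.3
grasp_force: 63.1
```

Request:
{"op": "arm_command", "data": {"rows": [[[0, -0.15, 0], [0, 0, 0]], [[0, -0.33, 0], [0, 0, 0]], [[0, -0.52, 0], [0, 0, 0]], [[0, -0.7, 0], [0, 0, 0]], [[0, -0.85, 0], [0, 0, 0]]]}}

```text
clock: 6.55
position: [449.0, 95.7, 200.8]
ee_rot: [-0.051, 0.999, -0.0, -0.001]
contact_force: [-0.5, 0.0, -1.2]
gripper_width: 48.5
grasp_force: 63.1
```

Request:
{"op": "arm_command", "data": {"rows": [[[0, -0.15, 0], [0, 0, 0.015]], [[-0.02, -0.3, 0], [0, 0, 0.03]], [[-0.04, -0.45, 0], [0, 0, 0.05]], [[-0.06, -0.6, 0], [0, 0, 0.063]], [[-0.06, -0.7, 0], [0, 0, 0.063]]]}}

```text
clock: 7.05
position: [482.6, -76.7, 200.6]
ee_rot: [0.049, 0.999, -0.0, -0.001]
contact_force: [-0.5, -0.0, -0.5]
gripper_width: 49.0
grasp_force: 63.1
```

Run:
```python
from h import *
arm.get_image("side");arm.get_image("side")
im,W=cloud("side");s=arm.read_state();print(s["clock"],s["position"],s["gripper_width"],R.from_quat(s["ee_rot"]).as_matrix().round(3))
im2,W2=cloud("wrist");cv2.imwrite("pics/w2.png",im2);np.save("w2.npy",W2)
# refined case fit using wrist cloud: rim points
m=(W2[...,2]>95)&(W2[...,2]<106)&(abs(W2[...,0]-500)<110)&(abs(W2[...,1]+137)<130)
P=W2[m][:,:2].astype(np.float32);print(len(P),cv2.minAreaRect(P),P.min(0),P.max(0))
print(to_tool((470.3,-91.1,200)).round(3))
```

```text
7.2 [482.15849643 -75.7989248  200.47041444] 48.56337677037178 [[-0.995  0.099 -0.002]
 [ 0.099  0.995  0.   ]
 [ 0.002  0.    -1.   ]]
3373 ((499.08172607421875, -138.57705688476562), (220.73963928222656, 162.4664306640625), 84.5361328125) [ 408.25403 -253.58914] [590.4267   -22.179544]
[ 0.041 -0.069  0.003]
```

View pics/w2.png

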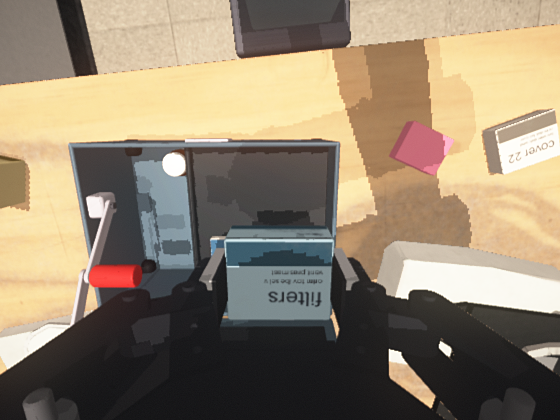

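The carton is held flat at (280,275) above the tray, and the red knob is at (115,275). The case fit is now (499,-138.3). Lowering.

Request:
{"op": "arm_command", "data": {"rows": [[[0.045, -0.071, 0.05], [0, 0, 0]], [[0.045, -0.071, 0.15], [0, 0, 0]], [[0.045, -0.071, 0.3], [0, 0, 0]], [[0.045, -0.071, 0.42], [0, 0, 0]], [[0.045, -0.071, 0.46], [0, 0, 0]]]}}

```text
clock: 7.75
position: [467.5, -90.4, 83.7]
ee_rot: [0.047, 0.999, -0.0, -0.003]
contact_force: [0.1, -0.2, -1.1]
gripper_width: 48.6
grasp_force: 63.1
```

Request:
{"op": "arm_command", "data": {"rows": [[[0, 0, 0.02], [0, 0, 0]], [[0, 0, 0.045], [0, 0, 0]], [[0, 0, 0.066], [0, 0, 0]], [[0, 0, 0.066], [0, 0, 0]], [[0, 0, 0.066], [0, 0, 0]]]}}

```text
clock: 8.25
position: [470.4, -91.2, 70.6]
ee_rot: [0.048, 0.999, 0.0, 0.001]
contact_force: [-0.2, 0.7, -0.8]
gripper_width: 48.2
grasp_force: 63.1
```

Request:
{"op": "arm_command", "data": {"rows": [[[0, 0, 0.006], [0, 0, 0]], [[0, 0, 0.012], [0, 0, 0]], [[0, 0, 0.012], [0, 0, 0]], [[0, 0, 0.012], [0, 0, 0]]]}}

```text
clock: 8.65
position: [470.0, -91.2, 67.1]
ee_rot: [0.048, 0.999, 0.0, 0.0]
contact_force: [0.1, -0.7, -0.7]
gripper_width: 48.4
grasp_force: 63.1
```

Request:
{"op": "arm_command", "data": {"rows": [[[0, 0, 0.012], [0, 0, 0]], [[0, 0, 0.012], [0, 0, 0]], [[0, 0, 0.012], [0, 0, 0]], [[0, 0, 0.012], [0, 0, 0]]], "grip": 0.78}}

```text
clock: 9.05
position: [470.1, -91.2, 64.1]
ee_rot: [0.048, 0.999, -0.0, 0.0]
contact_force: [0.4, 0.6, 0.1]
gripper_width: 66.8
grasp_force: 0.0
```

Request:
{"op": "arm_command", "data": {"rows": [[[0, 0, -0.08], [0, 0, 0]], [[0, 0, -0.2], [0, 0, 0]], [[0, 0, -0.38], [0, 0, 0]], [[0, 0, -0.56], [0, 0, 0]], [[0, 0, -0.56], [0, 0, 0]]]}}

```text
clock: 9.55
position: [474.1, -91.3, 210.8]
ee_rot: [0.047, 0.999, 0.0, 0.007]
contact_force: [0.6, 0.1, 0.1]
gripper_width: 66.6
grasp_force: 0.0
```

Run:
```python
from h import *
im,W=cloud("side");s=arm.read_state();print(s["clock"],s["position"],s["gripper_width"])
im2,W2=cloud("wrist");cv2.imwrite("pics/w3.png",im2)
Rc=R.from_euler("z",-0.0955)
C=Rc.inv().apply((W2-np.array([499,-138.3,0])).reshape(-1,3)).reshape(W2.shape)
m=(abs(C[...,0]+32)<44)&(C[...,1]>-18)&(C[...,1]<104)&(C[...,2]>75)&(C[...,2]<98)
P=C[m];print(len(P),cv2.minAreaRect(P[:,:2].astype(np.float32)),np.percentile(P[:,2],[5,50,95]))
hsv=cv2.cvtColor(im2,cv2.COLOR_BGR2HSV)
m=(hsv[...,1]>180)&((hsv[...,0]<6)|(hsv[...,0]>174))&(abs(C[...,0])<80)
P=C[m];print("knob",len(P),P.min(0),P.max(0),np.median(P,0))
```

```text
9.6 [471.88733353 -91.01898815 207.43376141] 66.79931317420859
2462 ((-20.558250427246094, 54.659278869628906), (71.79437255859375, 64.7033920288086), 89.9594497680664) [83.89530134 85.41067006 86.55638586]
knob 867 [-44.05305018 -85.5232754  124.33206552] [ 28.26412029   0.37687178 257.71690985] [ 17.033301   -68.06420007 136.9226819 ]
```

View pics/w3.png

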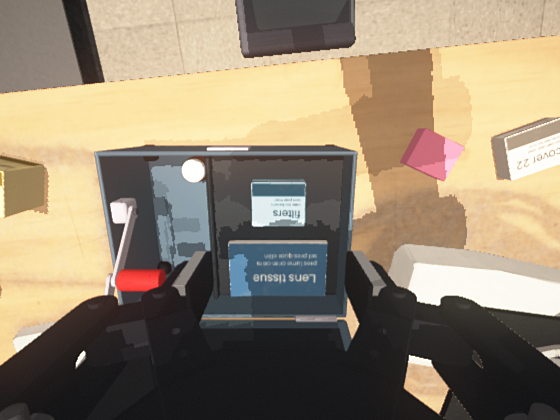

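The carton lies flat in the tray at (278,203), with its top at 85 mm as expected. Next I shut the fingers, tilt the tool 40° and go over the knob.

Request:
{"op": "arm_command", "data": {"rows": [[[0, -0.1, 0], [0, -0.044, 0]], [[-0.02, -0.2, 0], [0, -0.09, 0]], [[-0.04, -0.3, 0], [0, -0.133, 0]], [[-0.06, -0.4, 0.03], [0, -0.178, 0]], [[-0.06, -0.44, 0.08], [0, -0.222, 0]]], "grip": 0}}

```text
clock: 10.15
position: [467.9, -201.0, 184.9]
ee_rot: [0.043, 0.951, -0.006, 0.306]
contact_force: [-0.9, -0.8, -0.8]
gripper_width: 0.4
grasp_force: 0.0
```

```bash
cat >> h.py <<'E'
Rc=R.from_euler("z",-0.0955);O=np.array([499,-138.3,0])
def incase():
    s=arm.read_state();print(s["clock"],"case",Rc.inv().apply(s["position"]-O).round(1),"F",np.round(Rc.inv().apply(s["contact_force"]),1))
    M=(Rc.inv()*R.from_quat(s["ee_rot"])).as_matrix();print(M.round(3).tolist());return s
def go(p):
    r=to_tool(Rc.apply(p)+O);print(p,r.round(3))
E
python3 - <<'E'
from h import *
arm.get_image("side");arm.get_image("side")
incase()
for a in(42,36,30,24,18,12,6):
    t=np.radians(a);n=np.array([np.sin(t),0,-np.cos(t)])
    K=np.array([-25+63*np.cos(t),-66,88+63*np.sin(t)]);b=np.radians(40);d=np.array([np.sin(b),0,-np.cos(b)])
    go((K-9*d).round(1));
E
```

```text
10.25 case [-23.  -65.2 185.7] F [ 1.3  0.5 -0.2]
[[-0.814, -0.007, 0.581], [0.006, 1.0, 0.019], [-0.581, 0.019, -0.813]]
[ 16. -66. 137.] [-0.014 -0.008  0.249]
[ 20.2 -66.  131.9] [-0.015 -0.009  0.275]
[ 23.8 -66.  126.4] [-0.014 -0.009  0.302]
[ 26.8 -66.  120.5] [-0.01  -0.01   0.328]
[ 29.1 -66.  114.4] [-0.004 -0.01   0.353]
[ 30.8 -66.  108. ] [ 0.006 -0.011  0.378]
[ 31.9 -66.  101.5] [ 0.017 -0.011  0.401]
```

Request:
{"op": "arm_command", "data": {"rows": [[[0, 0, 0.08], [0, -0.02, 0]], [[-0.014, -0.008, 0.16], [0, -0.02, 0]], [[-0.014, -0.008, 0.22], [0, -0.02, 0]], [[-0.014, -0.008, 0.22], [0, -0.02, 0]], [[-0.014, -0.008, 0.22], [0, -0.02, 0]]]}}

```text
clock: 10.75
position: [508.2, -207.6, 146.8]
ee_rot: [0.04, 0.94, -0.003, 0.338]
contact_force: [-0.2, -0.5, -0.1]
gripper_width: -0.3
grasp_force: 0.0
```

```bash
cat > k.py <<'E'
from h import *
incase()
for a in(42,36,30,24,18,12,6,0):
    t=np.radians(a)
    K=np.array([-25+63*np.cos(t),-66,88+63*np.sin(t)]);s=arm.read_state();d=Rc.inv().apply(R.from_quat(s["ee_rot"]).as_matrix()[:,2]);d[1]=0
    go((K-9*d).round(1));
E
python3 k.py
```

```text
10.75 case [ 15.8 -68.1 146.8] F [-0.1 -0.5 -0.1]
[[-0.772, -0.018, 0.635], [0.0, 1.0, 0.028], [-0.635, 0.022, -0.772]]
[ 16.1 -66.  137.1] [0.024 0.008 0.031]
[ 20.3 -66.  132. ] [0.024 0.007 0.057]
[ 23.8 -66.  126.4] [0.027 0.006 0.084]
[ 26.8 -66.  120.6] [0.033 0.005 0.109]
[ 29.2 -66.  114.4] [0.041 0.005 0.134]
[ 30.9 -66.  108. ] [0.052 0.004 0.158]
[ 31.9 -66.  101.5] [0.065 0.003 0.181]
[ 32.3 -66.   94.9] [0.081 0.003 0.202]
```

Press along the arc, slowly.

Request:
{"op": "arm_command", "data": {"rows": [[[0.024, 0.006, 0.01], [0, 0, 0]], [[0.024, 0.006, 0.031], [0, 0, 0]], [[0.024, 0.006, 0.045], [0, 0, 0]], [[0.024, 0.006, 0.06], [0, 0, 0]], [[0.026, 0.006, 0.075], [0, 0, 0]]]}}

```text
clock: 11.25
position: [516.0, -206.8, 129.4]
ee_rot: [0.04, 0.94, -0.003, 0.34]
contact_force: [-1.0, 1.2, 3.8]
gripper_width: -0.2
grasp_force: 1.9
```

```bash
python3 k.py
```

```text
11.25 case [ 23.4 -66.6 129.4] F [-1.1  1.1  3.8]
[[-0.77, -0.018, 0.638], [0.0, 1.0, 0.029], [-0.639, 0.022, -0.769]]
[ 16.1 -66.  137.1] [ 0.003  0.004 -0.043]
[ 20.2 -66.  132. ] [ 0.003  0.003 -0.016]
[ 23.8 -66.  126.4] [0.006 0.002 0.01 ]
[ 26.8 -66.  120.5] [0.012 0.001 0.036]
[ 29.2 -66.  114.4] [0.02  0.001 0.061]
[ 30.9 -66.  108. ] [ 0.032 -0.     0.085]
[ 31.9 -66.  101.5] [ 0.045 -0.001  0.107]
[ 32.3 -66.   94.9] [ 0.061 -0.001  0.129]
```

Request:
{"op": "arm_command", "data": {"rows": [[[0.006, 0, 0.012], [0, 0, 0]], [[0.012, 0, 0.036], [0, 0, 0]], [[0.02, 0, 0.061], [0, 0, 0]], [[0.026, 0, 0.073], [0, 0, 0]], [[0.032, 0, 0.085], [0, 0, 0]]]}}

```text
clock: 11.75
position: [525.7, -208.0, 110.5]
ee_rot: [0.04, 0.939, -0.004, 0.343]
contact_force: [-2.7, 3.0, 13.5]
gripper_width: 0.1
grasp_force: 6.2
```

```bash
python3 k.py
python3 - <<'E'
from h import *
im,W=cloud("side");cv2.imwrite("pics/s4.png",cv2.resize(im[100:300,220:480],(780,600)))
C=Rc.inv().apply((W-O).reshape(-1,3)).reshape(W.shape)
m=(C[...,2]>150)&(C[...,2]<262)&(C[...,1]>0)&(C[...,1]<100)&(C[...,0]>-60)&(C[...,0]<120)
P=C[m];A=np.polyfit(P[:,2],P[:,0],1);print(len(P),A,"angle from shut",np.degrees(np.arctan2(1,-A[0])),P[:,2].max())
E
```

```text
11.75 case [ 33.2 -66.9 110.5] F [-2.9  2.7 13.5]
[[-0.766, -0.018, 0.643], [-0.0, 1.0, 0.027], [-0.643, 0.02, -0.765]]
[ 16. -66. 137.] [-0.015  0.007 -0.125]
[ 20.2 -66.  131.9] [-0.015  0.006 -0.099]
[ 23.8 -66.  126.4] [-0.012  0.005 -0.073]
[ 26.8 -66.  120.5] [-0.006  0.005 -0.047]
[ 29.1 -66.  114.4] [ 0.003  0.004 -0.022]
[ 30.8 -66.  108. ] [0.014 0.003 0.001]
[ 31.9 -66.  101.5] [0.027 0.003 0.024]
[ 32.2 -66.   94.9] [0.043 0.002 0.045]
574 [-0.08232296 79.07104118] angle from shut 85.2938541837155 261.6078971237921
```

View pics/s4.png

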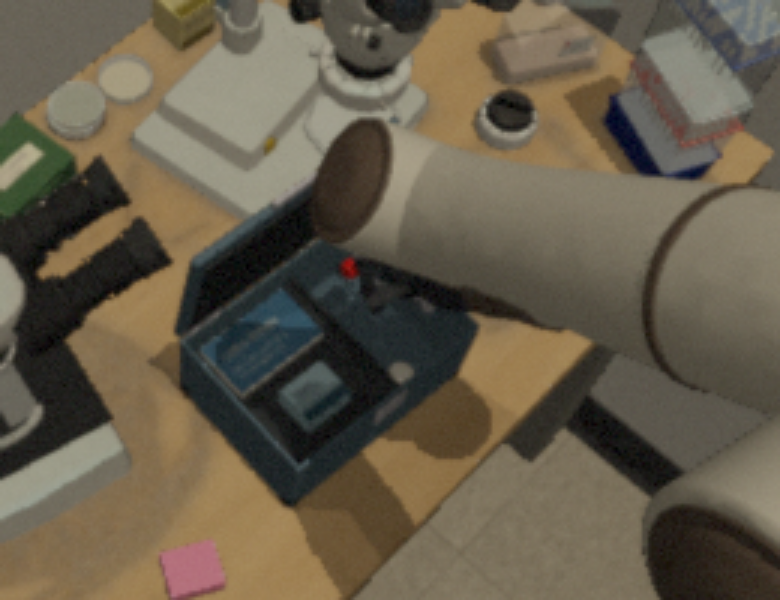

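The stay is breaking: the lid is now at 85° from shut, and the carton is still flat in the tray at (310,393). Continuing the arc.

Request:
{"op": "arm_command", "data": {"rows": [[[0.014, 0.002, 0.008], [0, 0, 0]], [[0.02, 0.002, 0.018], [0, 0, 0]], [[0.027, 0.002, 0.028], [0, 0, 0]], [[0.035, 0.002, 0.038], [0, 0, 0]], [[0.043, 0.002, 0.048], [0, 0, 0]]]}}

```text
clock: 12.3
position: [526.5, -208.3, 95.9]
ee_rot: [0.04, 0.938, -0.005, 0.344]
contact_force: [-1.2, 1.0, 15.1]
gripper_width: -0.2
grasp_force: 6.1
```

```bash
cat > lid.py <<'E'
from h import *
incase()
im,W=cloud("side")
C=Rc.inv().apply((W-O).reshape(-1,3)).reshape(W.shape)
m=(C[...,2]>125)&(C[...,2]<262)&(C[...,1]>50)&(C[...,1]<105)&(C[...,0]>-80)&(C[...,0]<120)
P=C[m];d=np.array([P[:,0]-80,P[:,2]-100]);r=np.hypot(*d);k=r>100
print(k.sum(),"lid angle from shut",np.degrees(np.median(np.arctan2(d[1],-d[0])[k])),P.max(0))
E
python3 lid.py; python3 k.py|tail -3
```

```text
12.3 case [ 34.  -67.   95.9] F [-1.3  0.8 15.1]
[[-0.763, -0.017, 0.646], [-0.001, 1.0, 0.025], [-0.646, 0.018, -0.763]]
163 lid angle from shut 65.10172604933894 [ 75.69068188 104.75830598 246.86042858]
[ 30.8 -66.  108. ] [-0.027  0.004 -0.047]
[ 31.9 -66.  101.5] [-0.014  0.004 -0.024]
[ 32.2 -66.   94.9] [ 0.002  0.003 -0.003]
```

Request:
{"op": "arm_command", "data": {"rows": [[[0, 0, -0.08], [0, 0, 0]], [[0, 0, -0.22], [0, 0, 0]], [[0, 0, -0.4], [0, 0, 0]], [[-0.17, 0, -0.58], [0, 0, 0]], [[-0.336, 0, -0.75], [0, 0, 0]]]}}

```text
clock: 12.85
position: [462.6, -205.1, 260.3]
ee_rot: [0.04, 0.941, -0.003, 0.336]
contact_force: [2.3, -0.5, -0.1]
gripper_width: 0.3
grasp_force: 0.0
```

Request:
{"op": "arm_command", "data": {"rows": [[[-0.06, 0, -0.08], [0, 0.044, 0]], [[-0.06, 0, -0.08], [0, 0.088, 0]], [[-0.06, 0, -0.08], [0, 0.133, 0]], [[-0.06, 0, -0.08], [0, 0.178, 0]], [[-0.06, 0, -0.08], [0, 0.223, 0]]]}}

```text
clock: 13.35
position: [464.0, -206.0, 286.7]
ee_rot: [0.039, 0.999, 0.012, -0.006]
contact_force: [0.4, -0.4, -0.5]
gripper_width: 0.1
grasp_force: 0.0
```

```bash
python3 lid.py
python3 - <<'E'
from h import *
for p in((-20,0,320),(80,0,320),(85,0,280),(75,0,231)):go(p)
E
```

```text
13.35 case [-28.3 -70.7 286.7] F [ 0.4 -0.3 -0.5]
[[-1.0, -0.018, -0.014], [-0.018, 1.0, 0.023], [0.014, 0.023, -1.0]]
172 lid angle from shut 64.22050106311117 [ 77.13189368 104.88170413 246.76047828]
(-20, 0, 320) [-0.023  0.286 -0.135]
(80, 0, 320) [-0.422  0.279 -0.143]
(85, 0, 280) [-0.446  0.275  0.016]
(75, 0, 231) [-0.409  0.271  0.213]
```

Request:
{"op": "arm_command", "data": {"rows": [[[-0.023, 0.1, -0.1], [0, 0, 0]], [[-0.06, 0.22, -0.14], [0, 0, 0]], [[-0.2, 0.28, -0.14], [0, 0, 0]], [[-0.34, 0.28, -0.14], [0, 0, 0]], [[-0.44, 0.28, -0.14], [0, 0, 0]]]}}

```text
clock: 13.9
position: [581.0, -144.8, 320.5]
ee_rot: [0.038, 0.999, 0.012, -0.004]
contact_force: [-0.7, 0.3, -1.0]
gripper_width: -0.0
grasp_force: 0.0
```

Request:
{"op": "arm_command", "data": {"rows": [[[0, 0, 0.12], [0, 0, 0]], [[0, 0, 0.25], [0, 0, 0]], [[0.02, 0, 0.36], [0, 0, 0]], [[0.04, 0, 0.36], [0, 0, 0]], [[0.04, 0, 0.36], [0, 0, 0]]]}}

```text
clock: 14.4
position: [568.4, -142.9, 231.9]
ee_rot: [0.039, 0.999, 0.011, -0.005]
contact_force: [0.3, 0.4, 0.3]
gripper_width: 0.3
grasp_force: 0.0
```

```bash
cat > arc.py <<'E'
from h import *
incase()
for f in(65,58,51,44,37,30,23,16,9,4,0,-1):
    t=np.radians(f);r=140
    x=80-r*np.cos(t)+10*np.sin(t)+11;z=100+r*np.sin(t)+10*np.cos(t)
    print(f,end=" ");go((round(x,1),0,round(z,1)))
E
python3 arc.py
```

```text
14.4 case [ 69.5   2.1 231.9] F [0.3 0.5 0.3]
[[-1.0, -0.018, -0.01], [-0.018, 1.0, 0.022], [0.01, 0.022, -1.0]]
65 (np.float64(40.9), 0, np.float64(231.1)) [ 0.114 -0.006  0.004]
58 (np.float64(25.3), 0, np.float64(224.0)) [ 0.176 -0.006  0.033]
51 (np.float64(10.7), 0, np.float64(215.1)) [ 0.235 -0.006  0.07 ]
44 (np.float64(-2.8), 0, np.float64(204.4)) [ 0.288 -0.005  0.113]
37 (np.float64(-14.8), 0, np.float64(192.2)) [ 0.336 -0.006  0.162]
30 (np.float64(-25.2), 0, np.float64(178.7)) [ 0.377 -0.006  0.217]
23 (np.float64(-34.0), 0, np.float64(163.9)) [ 0.411 -0.007  0.276]
16 (np.float64(-40.8), 0, np.float64(148.2)) [ 0.438 -0.008  0.339]
9 (np.float64(-45.7), 0, np.float64(131.8)) [ 0.457 -0.009  0.405]
4 (np.float64(-48.0), 0, np.float64(119.7)) [ 0.465 -0.01   0.453]
0 (np.float64(-49.0), 0, np.float64(110.0)) [ 0.469 -0.011  0.492]
-1 (np.float64(-49.2), 0, np.float64(107.6)) [ 0.47  -0.011  0.502]
```

Request:
{"op": "arm_command", "data": {"rows": [[[0.06, 0, 0.002], [0, 0, 0]], [[0.11, 0, 0.004], [0, 0, 0]], [[0.145, 0, 0.018], [0, 0, 0]], [[0.176, 0, 0.033], [0, 0, 0]], [[0.205, 0, 0.051], [0, 0, 0]]]}}

```text
clock: 14.9
position: [519.0, -138.6, 221.4]
ee_rot: [0.038, 0.999, 0.011, -0.001]
contact_force: [1.8, -0.5, 4.3]
gripper_width: -0.1
grasp_force: 1.8
```

Request:
{"op": "arm_command", "data": {"rows": [[[0.03, 0, 0.019], [0, 0, 0]], [[0.057, 0, 0.04], [0, 0, 0]], [[0.083, 0, 0.062], [0, 0, 0]], [[0.107, 0, 0.086], [0, 0, 0]], [[0.131, 0, 0.111], [0, 0, 0]]]}}

```text
clock: 15.4
position: [483.7, -135.1, 191.2]
ee_rot: [0.039, 0.999, 0.012, -0.005]
contact_force: [1.2, -1.5, 3.4]
gripper_width: 0.2
grasp_force: 1.4
```

```bash
python3 arc.py|grep -v "^[65]"; python3 lid.py|tail -1
```

```text
15.4 case [-15.5   1.7 191.2] F [ 1.3 -1.3  3.4]
[[-1.0, -0.018, -0.011], [-0.018, 1.0, 0.023], [0.011, 0.023, -1.0]]
44 (np.float64(-2.8), 0, np.float64(204.4)) [-0.05  -0.006 -0.054]
37 (np.float64(-14.8), 0, np.float64(192.2)) [-0.003 -0.007 -0.004]
30 (np.float64(-25.2), 0, np.float64(178.7)) [ 0.038 -0.007  0.05 ]
23 (np.float64(-34.0), 0, np.float64(163.9)) [ 0.073 -0.008  0.11 ]
16 (np.float64(-40.8), 0, np.float64(148.2)) [ 0.099 -0.009  0.173]
9 (np.float64(-45.7), 0, np.float64(131.8)) [ 0.118 -0.01   0.239]
4 (np.float64(-48.0), 0, np.float64(119.7)) [ 0.127 -0.011  0.287]
0 (np.float64(-49.0), 0, np.float64(110.0)) [ 0.13  -0.012  0.326]
-1 (np.float64(-49.2), 0, np.float64(107.6)) [ 0.131 -0.012  0.336]
369 lid angle from shut 41.092870504709694 [ 59.72250279 104.96291825 206.99875468]
```

The lid follows the finger with about 4 N. Continuing.

Request:
{"op": "arm_command", "data": {"rows": [[[0.02, 0, 0.025], [0, 0, 0]], [[0.038, 0, 0.05], [0, 0, 0]], [[0.057, 0, 0.08], [0, 0, 0]], [[0.073, 0, 0.11], [0, 0, 0]], [[0.087, 0, 0.142], [0, 0, 0]]]}}

```text
clock: 15.95
position: [461.8, -132.6, 155.8]
ee_rot: [0.039, 0.999, 0.012, -0.005]
contact_force: [-1.3, -1.3, 2.7]
gripper_width: 0.1
grasp_force: 1.2
```

Request:
{"op": "arm_command", "data": {"rows": [[[0.012, 0, 0.031], [0, 0, 0]], [[0.022, 0, 0.064], [0, 0, 0]], [[0.031, 0, 0.097], [0, 0, 0]], [[0.036, 0, 0.121], [0, 0, 0]], [[0.04, 0, 0.145], [0, 0, 0]]]}}

```text
clock: 16.45
position: [452.0, -130.9, 119.8]
ee_rot: [0.039, 0.999, 0.012, -0.005]
contact_force: [-0.4, -0.9, 1.7]
gripper_width: 0.1
grasp_force: 0.8
```

```bash
python3 arc.py|tail -3;python3 lid.py
```

```text
4 (np.float64(-48.0), 0, np.float64(119.7)) [ 0.002 -0.012  0.   ]
0 (np.float64(-49.0), 0, np.float64(110.0)) [ 0.006 -0.012  0.039]
-1 (np.float64(-49.2), 0, np.float64(107.6)) [ 0.007 -0.013  0.049]
16.45 case [-47.5   2.9 119.8] F [-0.3 -1.   1.7]
[[-1.0, -0.018, -0.011], [-0.018, 1.0, 0.023], [0.01, 0.023, -1.0]]
  return _methods._mean(a, axis=axis, dtype=dtype,
  ret = ret.dtype.type(ret / rcount)
Traceback (most recent call last):
  File "lid.py", line 7, in <module>
    print(k.sum(),"lid angle from shut",np.degrees(np.median(np.arctan2(d[1],-d[0])[k])),P.max(0))
                                                                                         ~~~~~^^^
ValueError: zero-size array to reduction operation maximum which has no identity
```

Request:
{"op": "arm_command", "data": {"rows": [[[0.002, 0, 0.015], [0, 0, 0]], [[0.004, 0, 0.028], [0, 0, 0]], [[0.006, 0, 0.039], [0, 0, 0]], [[0.006, 0, 0.043], [0, 0, 0]], [[0.006, 0, 0.043], [0, 0, 0]]]}}

```text
clock: 17.0
position: [451.1, -130.6, 110.2]
ee_rot: [0.039, 0.999, 0.012, -0.004]
contact_force: [-0.6, 0.6, 3.2]
gripper_width: 0.3
grasp_force: 1.6
```

Request:
{"op": "arm_command", "data": {"rows": [[[0, 0, 0.006], [0, 0, 0]], [[0, 0, 0.012], [0, 0, 0]], [[0, 0, 0.012], [0, 0, 0]]]}}

```text
clock: 17.3
position: [451.1, -130.6, 109.9]
ee_rot: [0.038, 0.999, 0.011, -0.004]
contact_force: [-7.9, 3.3, 23.0]
gripper_width: 0.2
grasp_force: 11.1
```

Position holds at z ≈ 110 with 23 N, so the lid is seated on the rim. I'll retract and check.

Request:
{"op": "arm_command", "data": {"rows": [[[0, 0, -0.03], [0, 0, 0]], [[0, 0, -0.12], [0, 0, 0]], [[0, 0, -0.3], [0, 0, 0]], [[0, 0, -0.45], [0, 0, 0]], [[0.05, 0, -0.6], [0, 0, 0]]]}}

```text
clock: 17.8
position: [440.1, -133.0, 258.2]
ee_rot: [0.039, 0.999, 0.012, -0.004]
contact_force: [0.3, -0.3, 0.4]
gripper_width: 0.3
grasp_force: 0.0
```

Run:
```python
from h import *
im,W=cloud("side");s=incase()
C=Rc.inv().apply((W-O).reshape(-1,3)).reshape(W.shape)
m=(abs(C[...,0])<75)&(abs(C[...,1]-40)<60)&(C[...,2]>90)&(C[...,2]<130)
P=C[m];A=np.polyfit(P[:,0],P[:,2],1);print(len(P),A,P[P[:,0]<-60][:,2].mean(),P[P[:,0]>50][:,2].mean())
for q in("coverslip_spot","bulb_spot"):
    for r in arm.spot_in("side",q)[:2]:
        u,v=[int(round(x)) for x in r["position"]];print(q,r["score"],(u,v),W[v,u].round())
cv2.imwrite("pics/end.png",im)
```

```text
17.85 case [-58.   -1.1 265. ] F [ 0.2 -1.3  4.8]
[[-1.0, -0.019, 0.002], [-0.019, 1.0, 0.022], [-0.003, 0.022, -1.0]]
1939 [2.30005284e-03 1.09127278e+02] 108.66431417176308 109.29787816218729
coverslip_spot 0.89 (255, 316) [450. 188.  18.]
bulb_spot 0.46 (324, 223) [481. -94. 110.]
```

View pics/end.png

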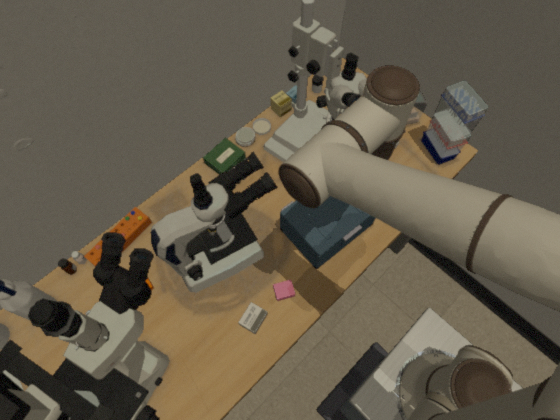

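The case at (325,222) is shut: the lid top is level at 109 mm front and back. The coverslip carton at (253,318) has not moved. The bulb carton is hidden behind the arm and was never touched, and the gripper is well clear.

```bash
python3 -c "
from bench import arm
print(arm.job_done())"
```

```text
the job is handed in; nothing more can be done
None
```

The blue filter carton is in the raised tray, the stay was broken with the lid still up, the lid was lowered gently until shut, and the job is handed in; no verdict came back, and the arm hid the bulb carton in the last picture.

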